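Scan a parts jar before washing

ROBOT

A 6-joint arm with a two-finger parallel gripper is mounted at the origin on the work surface. World frame = base frame: x ahead of the robot, y to its left, z up, the work surface at z = 0. Lengths are in mm, angles in rad, forces in N, time in s.
With the tool pointing down it reaches from about 350 to 775 mm from the base axis. Payload 7.3 kg.
Tool frame: the origin (TCP) lies midway between the tips of the shut fingers; the grasp point (between the pads) lies 19 mm behind it; z points along the fingers, y is the line along which they close (so a half turn about z gives the same grasp; the last joint's range is limited). The gripper opens to 92 mm and grips with 3 to 60 N. Pads are 19 mm wide; open, the fingers measure 130 mm over their backs; the gripper's body (75 mm by 190 mm) begins 47 mm behind the grasp point.
Start: joints at [0.96, 0.342, 1.524, -0, 1.275, -0.146], TCP at [235.32, 469.333, 187.041] pointing down, gripper open.
Joint ranges: [-2.53, 2.53], [-0.77, 2.02], [0.04, 2.7], [-1, 4.14], [0.28, 2.66], [-3.11, 3.11]. Speed limits (rad/s): [2.57, 2.57, 3.14, 3.14, 3.14, 3.14].

INTERFACE

Orientations are given as [roll, pitch, yaw] about the fixed x, y, z axes, in that order (R = Rz(yaw) Ry(pitch) Rx(roll)).
In Python, from plant import bot gives the robot as it stands. The module is installed in compiled form; this text tells all that it offers.
- The arm moves only by the shell command python3 -m crank 'ROWS' [OPENING]. ROWS is JSON, a list of rows, each a list of 6 numbers: the shift along the tool's x, y, z in m, then the turn, a rotation vector about the tool's x, y, z in rad. In form: [[dx, dy, dz, wx, wy, wz], ...]. A call has 1 to 5 rows; each row shifts and turns the commanded pose from where the row before left it, along the tool's axes as they then stand; what a row does not reach is not made up. A row lasts 1/8 s, in which the tool goes at most 62.5 mm and 10.7 degrees, less where a joint would pass 70% of its speed; a pose out of reach is approached as far as the arm can. A call is refused whole if a number of a shift passes 0.0625 or a number of a turn 0.188, either way. A call with a gripper value outside its range is refused whole. OPENING is the opening in per cent of the stroke, from 0 (shut) to 100 (fully open), set as the call begins (- or left out, the last holds). The fingers move at their own pace and stop on an object; the grip force is fixed at half the most. Time passes only in rows, so rows that do not move let the fingers close. It gives the time, the measured TCP pose, the force, the opening and the grip force at its end, in the units of the state.
- bot.get_obs(): the state, without advancing time (a new reading comes with each control period).
- bot.capture(name): name is "side" or "top"; returns a dict with "color" (400x640x3 uint8, blue, green, red), "fov_y" (degrees; the focal length in pixels is half the picture's height over the tangent of half this angle, whatever the lens; pixels are square), "cx", "cy" (the principal point, pixels), "extrinsics" (4x4, takes a point from world to camera coordinates). Camera axes: x right, y up, looking along -z (the intrinsics and any distortion apply to the point x, -y, -z); pixel columns grow to the right and rows downward; lengths in mm; the calibration is good to about 2 mm. A picture is of the moment at which its call begins. There is no depth.
- bot.close_job(): hands the job in; it is judged then, once.
The state is a dict: "time": time; "joint_positions": joint angles; "dq": joint speeds; "tau": joint torques, N m; "tool_pos": TCP position; "tcp_rot": TCP orientation; "contact_force": force on the tool from outside, world axes, zero at the start; "moment": the same for the moment, N m; "grip_width": finger opening in mm; "finger_force": force on a finger pad.
Only numpy, scipy, OpenCV 4.12 (cv2) and the standard library are available. Lean on these libraries where they do the work, as an engineer would, in place of code of your own. Each camera call takes 0.05 s, during which the arm holds its last target. There are 200 camera calls.

TASK

Log the clock parts jar before it is washed: stand the green jar that has the raised tag holder upright in the middle of the scanner stand's round pad, with its tag squarely facing the scanner's window, and let go of it. Only then squeeze the scanner's trigger all the way in towards the grip, hold it there a moment, and release it so that it springs back out. Leave the jar as you placed it, and leave the plain jar and the other things on the bench where they are.

Things in the scene. Friction and masses are not known exactly. Their poses are not given: they have to be found in the camera images.
- jar: the jar to scan: green glass jar, steel lid, 130 tall: body 80 diameter up to z=82, shoulder to 92, lid a cylinder 54 diameter from z=94 to 130 (grasp here). Origin: centre of the underside, z up. A raised brass tag holder (36 wide, z=18 to 76, paper tag on its face) stands out on the jar's +x side to 52 from the axis, seen from above as a nose. Loose, about 0.35 kg
- tag (a point): centre of the tag's face on the jar, 53 from the jar's axis along the jar's +x, 47 above its underside
- scanner: fixed stand: wooden board 10 thick (x=-105 to 235, y=-65 to 65) with a pistol-shaped hand scanner clamped on its side. Origin on the table under the scanner, which aims along +x; z up. Scanner head: x=-45 to 78, y=-34 to 34, z=58 to 132. Grip: level bar along -y, x=-37 to -9, y=-24 to -139, z=78 to 112 (butt x=-39 to -7 beyond y=-127). The trigger is in front (+x) of the grip
- pad (a point): centre of the top of the round rubber pad (92 diameter, 4 high, its top 14 above the table) on the stand, 170 ahead of the scanner's origin along +x
- window (a point): centre of the scanner's dark window, at x=79, y=0, z=95 of the stand
- grip_middle (a point): centre of the grip bar, across from where the trigger is pulled, at x=-23, y=-90, z=95 of the stand; the grip is 28 thick (along x) and 34 high
- trigger_pull (a point): on the trigger's outer (front, +x) face at mid height, 55 from the hinge. The trigger is a black bar 80 long, 12 thick, 28 high (z=81 to 109), along the grip and splayed out from it by 0.30 rad when released; grip back to here is 60 when released, 44 when fully squeezed
- trigger_hinge (a point): the trigger's upright hinge pin, at x=1, y=-35, z=95 of the stand
- trigger (a joint): trigger angle in rad: 0 released, 0.30 fully squeezed (parallel to the grip, against its stop); a spring returns it; about 11 N at trigger_pull when fully squeezed
- plain_jar: bystander: the same kind of jar with no tag holder: green glass jar, steel lid, 130 tall: body 80 diameter up to z=82, shoulder to 92, lid a cylinder 54 diameter from z=94 to 130 (grasp here). Origin: centre of the underside, z up
- wheel: bystander: flat brass clock wheel, 140 diameter, hub 20 high; origin under its centre
- bezel: bystander: flat bronze ring, 150 outer diameter, 14 high; origin under its centre
- brush_holder: bystander: nickel pot 72 diameter, 102 tall, brushes rising to 205; origin under its centre
- bottle: bystander: amber bottle 60 diameter, 150 tall; origin under its centre
- screwdriver: bystander: screwdriver 180 long lying along its x axis; origin under its middle
Not all that is in view belongs to the job. What is shaped like the jar but purple or red is not meant.

How it is judged:
By the outcome, as a careful person would: the job done as asked, in the order asked, and still so for the second after the job is handed in, with the robot touching nothing.
It also fails if it takes over 46 s, if anything falls off the work surface, if the arm or the gripper's body presses on something with over 40 N, if the wrist force passes 120 N, or if a joint passes its speed limit or range.

## Working session

There is one attempt and no reset: what is moved stays moved. The work goes in short steps, Python scripts to look and compute and a shell command to move; the robot and the scene stay as the last step left them, time stands still between calls to the robot, and variables do not carry over. Pictures are saved under pics/ and viewed, at most 10 in all, crops included, and the job is handed in when it is done.

```bash
mkdir -p pics; ls; python3 - <<'E'
from plant import bot
import cv2
for n in("side","top"):
    c=bot.capture(n); cv2.imwrite(f"pics/{n}0.png",c["color"]); print(n,{k:(v.round(3).tolist() if hasattr(v,'round') and k=='extrinsics' else v) for k,v in c.items() if k!="color"})
print(bot.get_obs())
E
```

```text
pics
side {'fov_y': 48.6335065514807, 'cx': 319.6517762192123, 'cy': 202.58909648734033, 'extrinsics': [[0.771, -0.637, 0.002, -483.432], [0.39, 0.475, 0.789, -230.897], [-0.503, -0.608, 0.614, -1039.025], [0.0, 0.0, 0.0, 1.0]]}
top {'fov_y': 51.95772436163597, 'cx': 314.6273891602722, 'cy': 194.79798161340776, 'extrinsics': [[0.006, -1.0, -0.007, -83.779], [0.998, 0.005, 0.064, -525.818], [-0.064, -0.007, 0.998, -1168.089], [0.0, 0.0, 0.0, 1.0]]}
{'time': 0.1, 'joint_positions': array([ 9.59968763e-01,  3.42656726e-01,  1.52491050e+00, -2.49662088e-07,
        1.27538769e+00, -1.46059255e-01]), 'dq': array([-0.00021286, -0.00052597, -0.00351422,  0.00129233,  0.00035878,
       -0.00150789]), 'tau': array([ 1.34099646e-03, -4.32004201e+01, -2.44696158e+01,  7.18691759e-02,
        5.26249164e-02, -2.49855373e-05]), 'tool_pos': array([235.08474556, 468.96908617, 186.41642011]), 'tcp_rot': array([-3.14024486e+00, -1.98027935e-04,  2.67682428e+00]), 'contact_force': array([-0.02064274,  0.0822398 , -0.87445327]), 'moment': array([-0.01795674,  0.02406232,  0.0009589 ]), 'finger_force': 0.0, 'grip_width': 91.85903145300489}
```

View pics/top0.png

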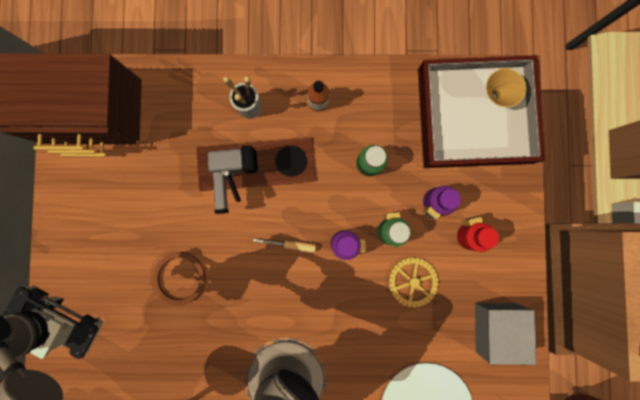

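View pics/side0.png

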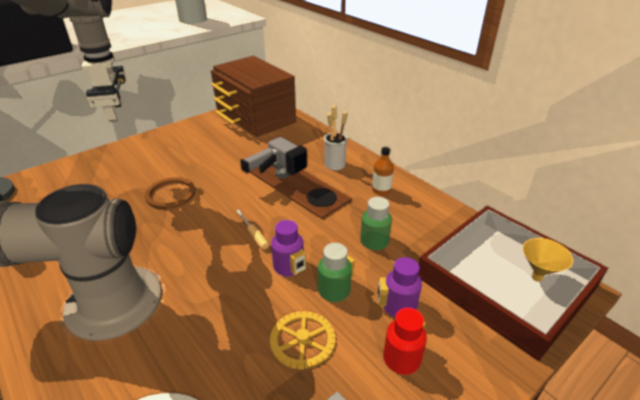

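The top view shows the candidates: green (397,232) with a brass nose at (393,215), plain green (374,160), purple (345,245) and (440,200), and red (478,235). By the description I choose the green one at (397,232). The scanner is at (230,162) and the pad at (291,160). Next I take a close crop to confirm the choice and get exact pixels.

```bash
cat > h.py <<'E'
import numpy as np,cv2
from plant import bot
def cam(c):
    f=200/np.tan(np.radians(c["fov_y"])/2); return f,c["cx"],c["cy"],np.array(c["extrinsics"])
def ray(c,u,v):
    f,cx,cy,E=cam(c); d=np.array([(u-cx)/f,-(v-cy)/f,-1]); R=E[:3,:3]
    return -R.T@E[:3,3], R.T@d
def onz(c,u,v,h):
    o,d=ray(c,u,v); return o+d*(h-o[2])/d[2]
def proj(c,P):
    f,cx,cy,E=cam(c); p=np.atleast_2d(P)@E[:3,:3].T+E[:3,3]
    return np.c_[cx+f*p[:,0]/-p[:,2], cy+f*p[:,1]/p[:,2]]
def crop(im,x0,y0,w,h,s):
    r=cv2.resize(im[y0:y0+h,x0:x0+w],None,fx=s,fy=s,interpolation=cv2.INTER_CUBIC)
    for x in range(-(-x0//10)*10,x0+w,10): cv2.line(r,(int((x+.5-x0)*s),0),(int((x+.5-x0)*s),12 if x%50==0 else 5),(255,255,255),1)
    for y in range(-(-y0//10)*10,y0+h,10): cv2.line(r,(0,int((y+.5-y0)*s)),(12 if y%50==0 else 5,int((y+.5-y0)*s)),(255,255,255),1)
    return r
E
python3 - <<'E'
from h import *
t=cv2.imread("pics/top0.png"); s=cv2.imread("pics/side0.png")
a=crop(t,190,140,130,80,5)
b=crop(t,350,200,80,56,5)
d=crop(s,310,190,80,56,5)
W=np.zeros((400+280,800,3),np.uint8)[:600]
W=np.zeros((600,800,3),np.uint8)
a=crop(t,192,140,130,75,4.6); W[:a.shape[0],:a.shape[1]]=a
b=crop(t,350,200,80,50,5); W[350:600,:400]=b
d=crop(s,310,238,80,62,4); W[350:350+248,410:410+320]=d
cv2.imwrite("pics/crop1.png",W)
E
```

```text
(no output)
```

View pics/crop1.png

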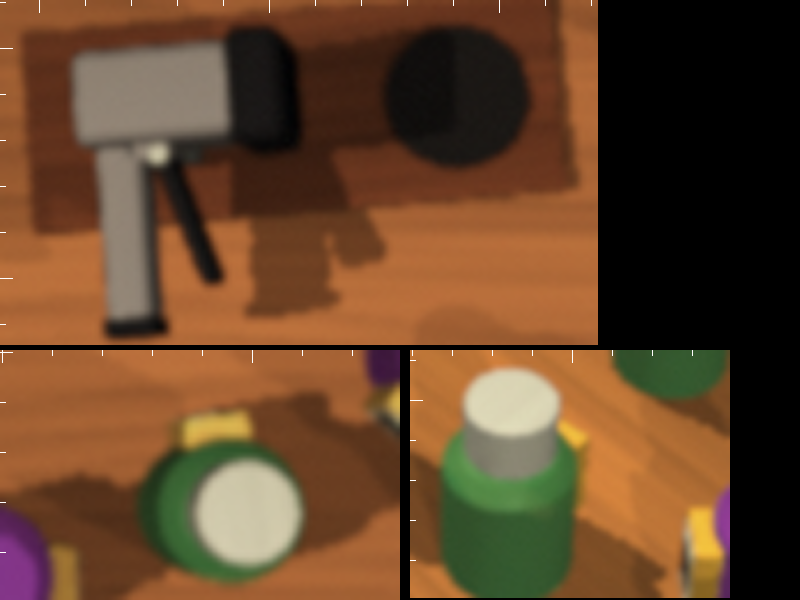

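Confirmed: the jar at top (399,232) has a brass nose pointing to image-up (392.7,215.5), and its lid is at side (335,250.5). The pad centre is at top (290.8,160.4), and the board corners are at (196.3,146.5), (198.7,190.6) and (317.2,180.2).

```bash
python3 - <<'E'
from h import *
from scipy.optimize import least_squares
t=bot.capture("top"); s=bot.capture("side")
np.set_printoptions(precision=1,suppress=True)
print("lid top",onz(t,398.9,232.1,130),"side",onz(s,335,250.5,130))
L=onz(t,398.9,232.1,130);Ls=onz(s,335,250.5,130)
n=onz(t,392.7,215.0,76); print("nose",n)
print("pad",onz(t,290.8,160.4,14), "side", onz(s,321,197.5,14))
obj=np.array([[-105,65,10],[-105,-65,10],[235,-65,10],[170,0,14],[-23,-132,112]])
px=np.array([[196.3,146.5],[198.7,190.6],[317.2,180.2],[290.8,160.4],[220.8,209.8]])
def X(q,o): 
    c,sn=np.cos(q[2]),np.sin(q[2]); return np.c_[q[0]+c*o[:,0]-sn*o[:,1],q[1]+sn*o[:,0]+c*o[:,1],o[:,2]]
r=least_squares(lambda q:(proj(t,X(q,obj))-px).ravel(),[500,200,-1.5])
print(r.x, np.degrees(r.x[2]), r.fun.reshape(-1,2))
q=r.x
P=np.array([[170,0,14],[79,0,95],[-23,-90,95],[1,-35,95]])
print(X(q,P)); print("side px of pad,window,grip,hinge",proj(s,X(q,P)))
ii=np.degrees(2*np.arctan2(1,1))
print("side jar axis from",proj(s,np.r_[L[:2],130]), "mm/px", 1168/(200/np.tan(np.radians(t['fov_y'])/2)))
print("base px",proj(t,[0,0,0]),"top tcp proj",proj(t,[235,469,187]),proj(s,[235,469,187]))
np.save("stand.npy",q)
print(bot.get_obs()["time"])
E
```

```text
lid top [ 423.4 -300.5  130. ] side [ 422.  -301.7  130. ]
nose [ 468.4 -294.6   76. ]
pad [626.4 -10.9  14. ] side [620.5 -14.1  14. ]
[611.7 156.3  -1.5] -84.6787166445025 [[ 0.  -0. ]
 [ 0.7 -0.1]
 [-1.4  0.2]
 [ 0.7 -0.4]
 [ 0.   0.3]]
[[627.5 -13.   14. ]
 [619.1  77.6  95. ]
 [520.  170.8  95. ]
 [577.  152.   95. ]]
side px of pad,window,grip,hinge [[322.5 196.4]
 [301.4 162.2]
 [256.8 160.6]
 [275.8 156.8]]
side jar axis from [[335.1 249.9]] mm/px 2.8456917539061144
base px [[285.2 379.6]] top tcp proj [[ 87.8 308.4]] [[119.4 125.6]]
0.2
```

```bash
cat > d.py <<'E'
# usage: d.py x y z yaw : tool-frame delta to target from the measured pose
import sys,numpy as np
from plant import bot
from scipy.spatial.transform import Rotation as R
o=bot.get_obs(); t=list(map(float,sys.argv[1:]))
A=R.from_euler('xyz',o["tool_pos"]*0+o["tcp_rot"]); B=R.from_euler('xyz',[np.pi,0,t[3]])
print("t %.2f pos"%o["time"],o["tool_pos"].round(1),"rot",o["tcp_rot"].round(3),"q",o["joint_positions"].round(2),"grip %.1f"%o["grip_width"])
print("shift mm",A.inv().apply(np.array(t[:3])-o["tool_pos"]).round(1),"turn",(A.inv()*B).as_rotvec().round(3))
E
python3 -m crank '[[0,0,0,0,0,0.164],[0,0,0,0,0,0.164],[0,0,0,0,0,0.164],[0,0,0,0,0,0.164],[0,0,0,0,0,0.164]]' 100 && python3 -m crank '[[0,0,0,0,0,0.164],[-0.0486,0.022,0,0,0,0],[-0.0486,0.022,0,0,0,0],[-0.0486,0.022,0,0,0,0]]' && python3 d.py 430 150 187 1.694
```

```text
time: 0.82
tool_pos: [235.2, 469.2, 186.8]
tcp_rot: [-3.141, 0.0, 1.851]
contact_force: [-0.3, -0.7, 0.3]
grip_width: 91.7
finger_force: 0.0
time: 1.32
tool_pos: [319.1, 331.3, 186.9]
tcp_rot: [3.141, 0.0, 1.694]
contact_force: [1.1, -0.2, 0.5]
grip_width: 91.8
finger_force: 0.0
t 1.32 pos [319.1 331.3 186.9] rot [3.141 0.    1.694] q [ 0.64  0.22  1.69 -0.    1.23  0.51] grip 91.8
shift mm [-1.935e+02  8.790e+01 -1.000e-01] turn [ 0.  0. -0.]
```

```bash
python3 -m crank '[[-0.0484,0.022,0,0,0,0],[-0.0484,0.022,0,0,0,0],[-0.0484,0.022,0,0,0,0],[-0.0484,0.022,0,0,0,0],[-0.05,-0.007,0,0,0,0]]' >/dev/null && python3 -m crank '[[-0.05,-0.007,0,0,0,0],[-0.05,-0.007,0,0,0,0],[-0.05,-0.007,0,0,0,0],[-0.05,-0.007,0,0,0,0],[-0.05,-0.007,0,0,0,0]]' > /dev/null && python3 -m crank '[[-0.05,-0.007,0,0,0,0],[-0.05,-0.007,0,0,0,0],[-0.0497,-0.006,0,0,0,0],[0,0,0,0,0,0]]' && python3 d.py 422.7 -301.1 101 1.694
```

```text
time: 3.08
tool_pos: [422.1, -305.6, 186.3]
tcp_rot: [-3.141, 0.0, 1.689]
contact_force: [-0.5, 0.8, 0.1]
grip_width: 91.8
finger_force: 0.0
t 3.08 pos [ 422.1 -305.6  186.3] rot [-3.141  0.     1.689] q [-0.77  0.34  1.54 -0.    1.27 -0.89] grip 91.8
shift mm [ 4.4  1.1 85.3] turn [-0.     0.    -0.005]
```

```bash
python3 -m crank '[[0.0044,0.001,0.02,0,0,0],[0,0,0.025,0,0,0],[0,0,0.02,0,0,0],[0,0,0.02,0,0,0],[0,0,0,0,0,0]]' && python3 - <<'E'
from h import *
t=bot.capture("top")["color"]; s=bot.capture("side")["color"]
W=np.hstack([crop(t,350,190,90,90,4.4),crop(s,290,200,90,90,4.4)]); cv2.imwrite("pics/pre.png",W)
E
```

```text
time: 3.7
tool_pos: [422.3, -296.5, 100.8]
tcp_rot: [-3.139, -0.003, 1.694]
contact_force: [-0.4, 0.3, 0.4]
grip_width: 91.9
finger_force: 0.0
```

View pics/pre.png

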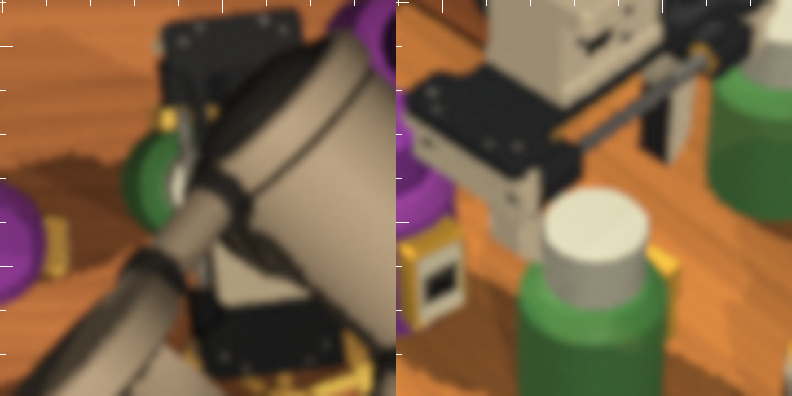

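The picture shows the fingers open on either side of the jar lid, but their tips look displaced: side about (317.7,258) and (351,236). I compare these with the projection of the reported tip positions.

```bash
python3 - <<'E'
from h import *
np.set_printoptions(precision=1,suppress=True)
s=bot.capture("side");t=bot.capture("top"); o=bot.get_obs(); p=o["tool_pos"];y=o["tcp_rot"][2]
a=np.array([np.sin(y),-np.cos(y),0])
print(p,proj(s,[p,p-46*a,p+46*a,p-65*a,p+65*a, [422.7,-301.1,130],[422.7,-301.1,101]]))
print(proj(t,[p,p+[0,0,66]+95*a,p+[0,0,66]-95*a]))
# what lies at the midpoint of the seen tips
for z in (101,110,120,130): print(z,onz(s,317.7,258,z),onz(s,351,236,z))
E
```

```text
[ 423.7 -298.3  103. ] [[334.3 257.9]
 [320.5 268.7]
 [347.5 247.8]
 [314.5 273.3]
 [352.7 243.7]
 [335.1 250.2]
 [334.8 259.4]]
[[396.1 231.7]
 [396.2 194.7]
 [406.1 270.6]]
101 [ 395.6 -272.9  101. ] [ 505.  -266.3  101. ]
110 [ 389.9 -279.8  110. ] [ 497.9 -273.4  110. ]
120 [ 383.6 -287.5  120. ] [ 490.1 -281.2  120. ]
130 [ 377.2 -295.3  130. ] [ 482.2 -289.   130. ]
```

```bash
python3 -m crank '[[-0.002,0,0,0,0,0],[0,0,0,0,0,0],[0,0,0,0,0,0]]' 74 && python3 - <<'E'
from h import *
np.set_printoptions(precision=1,suppress=True)
ct=bot.capture("top");cs=bot.capture("side");t=ct["color"]; s=cs["color"]
W=np.hstack([crop(t,350,190,70,100,4.4),crop(s,285,190,100,100,4.8)[:440]]); cv2.imwrite("pics/pre2.png",W)
print(W.shape)
for i in range(3): print(bot.get_obs()["tool_pos"],bot.get_obs()["grip_width"])
E
```

```text
time: 4.28
tool_pos: [423.4, -300.3, 102.2]
tcp_rot: [3.141, 0.0, 1.693]
contact_force: [0.1, 0.4, -1.3]
grip_width: 69.3
finger_force: 0.0
(440, 788, 3)
[ 423.3 -300.2  102. ] 68.28633016099286
[ 423.3 -300.2  102. ] 68.28633016099286
[ 423.3 -300.2  102. ] 68.28633016099286
```

View pics/pre2.png

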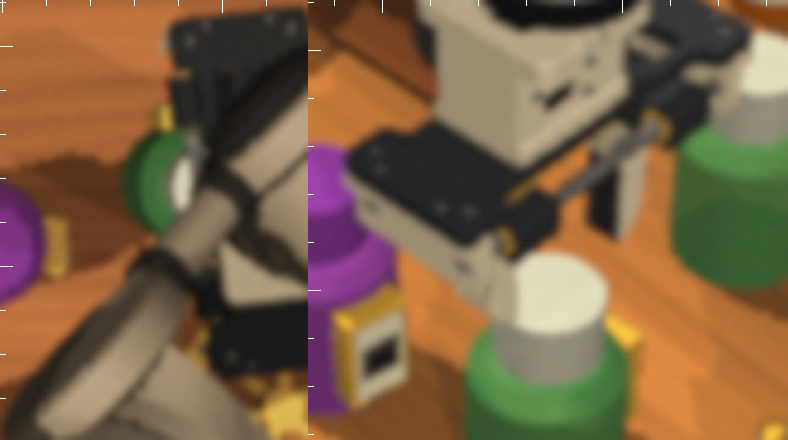

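The fingers now straddle the lid, with their tips at side (325,257) and (349.6,240), about 10 px higher than the reported TCP implies. I triangulate a body corner seen in both views, at top (397.9,274.7) and side (293.2,223.9).

```bash
python3 - <<'E'
from h import *
np.set_printoptions(precision=1,suppress=True)
s=bot.capture("side");t=bot.capture("top")
def tri(ut,us):
    o1,d1=ray(t,*ut);o2,d2=ray(s,*us)
    k=np.linalg.lstsq(np.c_[d1,-d2],o2-o1,rcond=None)[0]; a=o1+k[0]*d1;b=o2+k[1]*d2
    return (a+b)/2,np.linalg.norm(a-b)
print(tri((397.9,274.7),(293.2,223.9)))
o=bot.get_obs();p=o["tool_pos"];y=o["tcp_rot"][2]
a=np.array([np.sin(y),-np.cos(y),0]);x=np.array([np.cos(y),np.sin(y),0])
for dz in (66,80,100,130): print(dz,p-95*a+37.5*x+[0,0,dz],proj(s,p-95*a+37.5*x+[0,0,dz]),proj(t,p-95*a+37.5*x+[0,0,dz]))
E
```

```text
(array([ 328.9, -275.8,  241.7]), np.float64(1.2304633397864508))
66 [ 324.5 -274.5  168. ] [[292.1 251.1]] [[391.7 272.4]]
80 [ 324.5 -274.5  182. ] [[291.8 246.2]] [[392.8 273.1]]
100 [ 324.5 -274.5  202. ] [[291.5 239.2]] [[394.3 274.2]]
130 [ 324.5 -274.5  232. ] [[290.9 228.2]] [[396.7 275.8]]
```

```bash
python3 -m crank '[[-0.001,0,0.004,0,0,0],[0,0,0.004,0,0,0],[0,0,0,0,0,0]]' && python3 -m crank '[[0,0,0,0,0,0],[0,0,0,0,0,0],[0,0,0,0,0,0]]' 55 && python3 - <<'E'
from h import *
s=bot.capture("side")["color"]
cv2.imwrite("pics/pre3.png",crop(s,290,200,90,75,8))
E
```

```text
time: 4.85
tool_pos: [423.2, -300.9, 93.4]
tcp_rot: [-3.141, -0.001, 1.693]
contact_force: [0.0, 0.3, -0.3]
grip_width: 68.0
finger_force: 0.0
time: 5.22
tool_pos: [423.5, -301.2, 94.1]
tcp_rot: [3.141, 0.0, 1.693]
contact_force: [-0.2, -0.3, 0.4]
grip_width: 51.1
finger_force: 0.0
```

View pics/pre3.png

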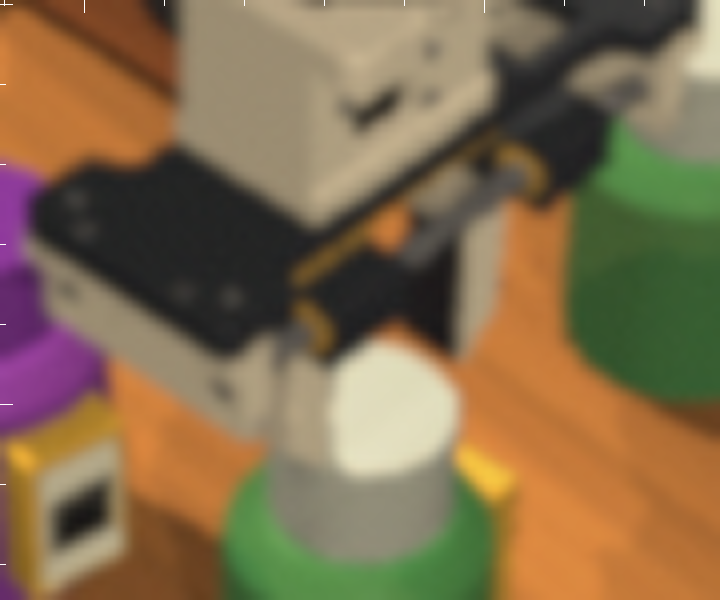

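The fingers closed to 51 mm without force, so the tips are still just above the lid (side crop: tip at about (330,258), level with the lid's top rim). The true tip height is therefore about 38 mm above the reading, which agrees with the triangulated body corner. I reopen and descend about 30 mm, watching the force.

```bash
python3 -m crank '[[0,0,0,0,0,0],[0,0,0,0,0,0],[0,0,0,0,0,0]]' 80 >/dev/null && python3 -m crank '[[0,0,0.008,0,0,0],[0,0,0.008,0,0,0],[0,0,0,0,0,0]]'  && python3 -m crank '[[0,0,0.006,0,0,0],[0,0,0.006,0,0,0],[0,0,0,0,0,0]]' && python3 -m crank '[[0,0,0,0,0,0],[0,0,0,0,0,0],[0,0,0,0,0,0],[0,0,0,0,0,0]]' 0
```

```text
time: 6.02
tool_pos: [422.9, -300.7, 76.9]
tcp_rot: [-3.14, -0.002, 1.693]
contact_force: [0.3, -0.3, 0.1]
grip_width: 73.5
finger_force: 0.0
time: 6.4
tool_pos: [423.2, -300.9, 65.4]
tcp_rot: [-3.141, -0.001, 1.693]
contact_force: [0.3, 0.3, -0.1]
grip_width: 73.2
finger_force: 0.0
time: 6.9
tool_pos: [423.4, -301.3, 66.1]
tcp_rot: [-3.142, 0.0, 1.693]
contact_force: [-1.6, -0.2, 1.6]
grip_width: 53.7
finger_force: 30.0
```

```bash
python3 -m crank '[[0,0,-0.015,0,0,0],[0,0,-0.032,0,0,0],[0,0,-0.034,0,0,0],[0,0,-0.034,0,0,0],[0,0,-0.030,0,0,0]]' && python3 -m crank '[[0.0262,0.0237,0,0,0,0],[0.0262,0.0237,0,0,0,0],[0.0262,0.0237,0,0,0,0],[0.0262,0.0237,0,0,0,0],[0.0262,0.0237,0,0,0,0]]' >/dev/null && python3 -m crank '[[0.0262,0.0237,0,0,0,0],[0.0262,0.0237,0,0,0,0],[0.0262,0.0237,0,0,0,0],[0.0262,0.0237,0,0,0,0],[0.0262,0.0237,0,0,0,0]]' >/dev/null && python3 -m crank '[[0,0,0,0,0,-0.171],[0,0,0,0,0,-0.171],[0,0,0,0,0,-0.171],[0,0,0,0,0,-0.171],[0,0,0,0,0,-0.171]]' >/dev/null &&  python3 -m crank '[[0,0,0,0,0,-0.171],[0,0,0,0,0,-0.171],[0,0,0,0,0,-0.171],[0,0,0,0,0,-0.171],[0,0,0,0,0,0]]' && python3 d.py 626 -12 90 3.235
python3 - <<'E'
from h import *
t=bot.capture("top")["color"]; s=bot.capture("side")["color"]
W=np.hstack([crop(t,190,130,130,90,4),crop(s,260,100,90,120,3)]); cv2.imwrite("pics/hov.png",W)
E
```

```text
time: 7.52
tool_pos: [423.4, -300.9, 212.9]
tcp_rot: [3.141, 0.0, 1.693]
contact_force: [1.2, 0.2, -4.1]
grip_width: 53.5
finger_force: 30.0
time: 10.02
tool_pos: [626.6, -12.1, 211.2]
tcp_rot: [3.141, -0.0, -3.053]
contact_force: [0.1, -0.1, -3.4]
grip_width: 53.5
finger_force: 30.0
t 10.03 pos [626.6 -12.1 211.2] rot [ 3.141 -0.    -3.053] q [-0.14  0.52  1.18  0.    1.45 -1.8 ] grip 53.5
shift mm [5.000e-01 1.000e-01 1.212e+02] turn [ 0.    -0.    -0.005]
```

View pics/hov.png

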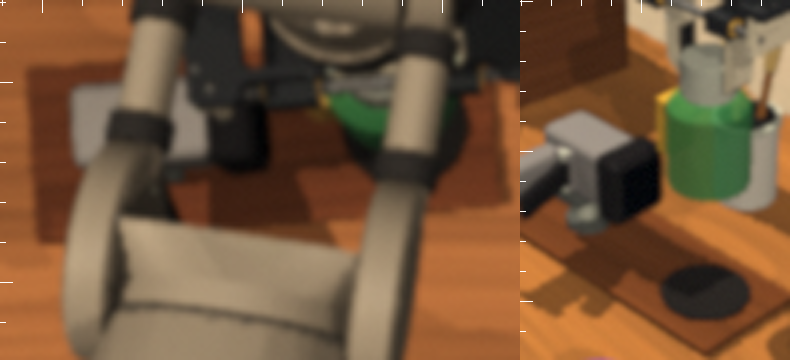

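The jar hangs upright above the pad with its nose toward the scanner (side: jar at about (324,146), pad at about (322,197)). I lower it.

```bash
python3 -m crank '[[0,0,0.025,0,0,0],[0,0,0.03,0,0,0],[0,0,0.03,0,0,0],[0,0,0.02,0,0,0],[0,0,0.01,0,0,0]]' >/dev/null; python3 -m crank '[[0,0,0,0,0,0],[0,0,0,0,0,0]]'; python3 - <<'E'
from h import *
t=bot.capture("top")["color"]; s=bot.capture("side")["color"]
W=np.hstack([crop(t,265,135,60,60,6.5),crop(s,290,130,75,75,5.2)]); cv2.imwrite("pics/low.png",W)
E
```

```text
time: 11.0
tool_pos: [627.6, -12.4, 97.2]
tcp_rot: [-3.141, 0.002, -3.052]
contact_force: [0.3, 0.7, -3.9]
grip_width: 53.6
finger_force: 30.0
```

View pics/low.png

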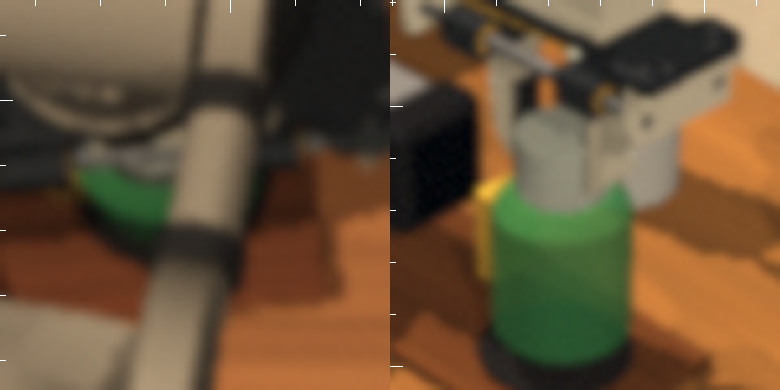

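Side crop: the jar body spans u 309.1–336 with its base's lowest point at v≈199.7, and the pad spans u 306.8–336 with its lowest point at v≈203.7. I compare these with the model.

```bash
python3 - <<'E'
from h import *
from scipy.optimize import least_squares
np.set_printoptions(precision=1,suppress=True)
s=bot.capture("side")
th=np.linspace(0,2*np.pi,181)
def sil(x,y,r,zs):
    P=np.concatenate([np.c_[x+r*np.cos(th),y+r*np.sin(th),0*th+z] for z in zs]); q=proj(s,P)
    return np.array([q[:,0].min(),q[:,0].max(),q[:,1].max()])
print("jar pred",sil(627.6,-12.4,40,(31,60,113)),"base ring only",sil(627.6,-12.4,40,(31,)))
f=least_squares(lambda p:(sil(p[0],p[1],46,(10,14))-[306.8,336,203.7]),[626,-12]);print("pad fit",f.x,f.fun)
f=least_squares(lambda p:(sil(p[0],p[1],40,(31,113))-[309.1,336,199.7]),[626,-12]);print("jar fit z31",f.x,f.fun)
for z in(26,36):
  f=least_squares(lambda p:(sil(p[0],p[1],40,(z,z+82))-[309.1,336,199.7]),[626,-12]);print(z,f.x,f.fun)
E
```

```text
jar pred [308.8 336.5 199.9] base ring only [309.1 335.8 199.9]
pad fit [634.9   1.2] [-0.5  0.5 -0. ]
jar fit z31 [628.2 -11.2] [-0.4  0.4 -0. ]
26 [632.4  -6.3] [-0.3  0.3 -0. ]
36 [624.1 -16.2] [-0.5  0.5 -0. ]
```

```bash
python3 - <<'E'
from h import *
np.set_printoptions(precision=1,suppress=True)
for n,(x0,y0,x1,y1),z in (("top",(272,143,312,180),14),("side",(300,182,345,212),14)):
    c=bot.capture(n); im=cv2.imread(f"pics/{n}0.png")[y0:y1,x0:x1].astype(int)
    for th in (40,50,60):
        m=(im[...,2]<th).astype(np.uint8); k,l,st,ce=cv2.connectedComponentsWithStats(m)
        i=1+np.argmax(st[1:,4]); 
        ct=max(cv2.findContours((l==i).astype(np.uint8),0,1)[0],key=len)
        e=cv2.fitEllipse(cv2.convexHull(ct)); u,v=e[0][0]+x0,e[0][1]+y0
        print(n,th,st[i],np.array([u,v]),"axes",np.array(e[1]),onz(c,u,v,13))
E
```

```text
top 40 [  3   3  31  30 720] [290.3 160.3] axes [29. 31.] [626.7  -9.3  13. ]
top 50 [  3   3  32  30 770] [290.  160.3] axes [29.9 32.3] [626.7  -8.6  13. ]
top 60 [  0   3  35  30 845] [287.7 160.6] axes [30.8 38.7] [625.9  -1.8  13. ]
side 40 [  8   7  23  11 159] [318.5 193.5] axes [ 9.8 22.2] [628.3   7.4  13. ]
side 50 [  8   6  28  18 392] [321.2 196.8] axes [17.7 27.6] [624.1 -10.9  13. ]
side 60 [  7   6  29  18 418] [321.1 196.9] axes [18.2 28.7] [623.6 -10.9  13. ]
```

```bash
python3 - <<'E'
from h import *
np.set_printoptions(precision=1,suppress=True)
c=bot.capture("top"); im=cv2.imread("pics/top0.png")[205:225,380:408]
S=8; big=cv2.resize(im,None,fx=S,fy=S,interpolation=cv2.INTER_CUBIC).astype(int)
m=((big[...,2]>150)&(big[...,1]>120)&(big[...,0]<130)&(big[...,1]-big[...,0]>55)).astype(np.uint8)
k,l,st,ce=cv2.connectedComponentsWithStats(m); i=1+np.argmax(st[1:,4]); m=(l==i).astype(np.uint8)
P=cv2.findNonZero(m); print("area px",st[i,4]/S/S,"cent",ce[i]/S+[379.5,204.5],"rect",cv2.minAreaRect(P))
xy=[422.9,-301]
circ=[[40*np.cos(a),40*np.sin(a)] for a in np.linspace(0,6.28,60)]
best=[]
for d in range(-6,22,2):
    a=np.radians(d); R=np.array([[np.cos(a),-np.sin(a)],[np.sin(a),np.cos(a)]])
    T=lambda o:np.c_[np.array(o)[:,:2]@R.T+xy,np.array(o)[:,2]]
    top=proj(c,T([[30,-18,76],[52,-18,76],[52,18,76],[30,18,76]]))
    body=proj(c,np.array([[xy[0]+p[0],xy[1]+p[1],82] for p in circ]))
    q=np.zeros(m.shape,np.uint8); g=lambda p:np.round((p+.5-[380,205])*S).astype(np.int32)
    cv2.fillPoly(q,[cv2.convexHull(g(top))],1); cv2.fillPoly(q,[cv2.convexHull(g(body))],0)
    iou=(q&m).sum()/(q|m).sum(); M=cv2.moments(q,True)
    print(d,"iou %.2f"%iou,np.array([M['m10'],M['m01']])/M['m00']/S+[379.5,204.5], cv2.minAreaRect(cv2.findNonZero(q))[2])
E
```

```text
area px 67.09375 cent [392.5 215. ] rect ((104.9907455444336, 83.34642028808594), (47.50597381591797, 109.4880142211914), 80.21759033203125)
-6 iou 0.48 [396.7 215.1] 5.355824947357178
-4 iou 0.53 [396.1 215.1] 3.5763344764709473
-2 iou 0.57 [395.5 215. ] 0.5509040355682373
0 iou 0.63 [394.9 215. ] 88.91908264160156
2 iou 0.69 [394.4 215.1] 86.8201675415039
4 iou 0.75 [393.8 215.1] 85.48600769042969
6 iou 0.81 [393.2 215.2] 83.6598129272461
8 iou 0.87 [392.6 215.2] 81.25383758544922
10 iou 0.83 [392.1 215.3] 80.18070220947266
12 iou 0.75 [391.5 215.4] 77.47119140625
14 iou 0.68 [391.  215.6] 75.96376037597656
16 iou 0.62 [390.4 215.7] 73.90918731689453
18 iou 0.56 [389.8 215.9] 71.56504821777344
20 iou 0.52 [389.3 216.1] 70.01689147949219
```

```bash
python3 -m crank '[[0.0014,0.0011,0.006,0,0,0.02],[0,0,0.005,0,0,0],[0,0,0,0,0,0]]'; python3 -m crank '[[0,0,0.0025,0,0,0],[0,0,0,0,0,0]]';python3 -m crank '[[0,0,0.0015,0,0,0],[0,0,0,0,0,0]]'
```

```text
time: 11.68
tool_pos: [624.8, -11.2, 84.2]
tcp_rot: [3.141, -0.001, -3.071]
contact_force: [-0.1, -0.5, -4.8]
grip_width: 53.1
finger_force: 30.0
time: 11.92
tool_pos: [625.3, -11.3, 82.4]
tcp_rot: [3.141, -0.0, -3.071]
contact_force: [0.3, -0.4, -4.2]
grip_width: 53.4
finger_force: 30.0
time: 12.18
tool_pos: [625.3, -11.3, 80.9]
tcp_rot: [3.142, -0.0, -3.071]
contact_force: [0.5, -1.2, -4.1]
grip_width: 53.3
finger_force: 30.0
```

```bash
python3 -m crank '[[0,0,0.0012,0,0,0],[0,0,0,0,0,0]]' | grep -E "pos|contact"; python3 -m crank '[[0,0,0.001,0,0,0],[0,0,0,0,0,0]]'| grep -E "pos|contact"
```

```text
tool_pos: [625.6, -11.3, 80.2]
contact_force: [0.2, -0.5, -1.5]
tool_pos: [625.9, -11.5, 80.2]
contact_force: [-1.2, -1.1, 5.4]
```

Contact with the pad is at reading 80, as predicted. I release and rise.

```bash
python3 -m crank '[[0,0,0,0,0,0],[0,0,0,0,0,0],[0,0,0,0,0,0],[0,0,0,0,0,0]]' 85; python3 -m crank '[[0,0,-0.015,0,0,0],[0,0,-0.03,0,0,0],[0,0,-0.04,0,0,0],[0,0,-0.04,0,0,0],[0,0,0,0,0,0]]' 100; python3 -c "
import numpy as np;q=np.load('stand.npy');c,s=np.cos(q[2]),np.sin(q[2])
for x,y in((-15,-90),(170,0)):print(q[0]+c*x-s*y,q[1]+s*x+c*y)"
```

```text
time: 13.18
tool_pos: [625.3, -11.3, 78.7]
tcp_rot: [3.141, -0.0, -3.071]
contact_force: [0.8, 0.5, -0.5]
grip_width: 78.1
finger_force: 0.0
time: 13.8
tool_pos: [627.4, -11.6, 209.0]
tcp_rot: [-3.14, 0.009, -3.071]
contact_force: [0.3, 0.3, 0.4]
grip_width: 92.0
finger_force: 0.0
520.730273295193 162.84822875458605
627.4993864831536 -13.007838724066715
```

```bash
python3 -m crank '[[0.018,0.0369,0,0,0,-0.023],[0.018,0.0369,0,0,0,0],[0.018,0.0369,0,0,0,0],[0.018,0.0369,0,0,0,0],[0.018,0.0369,0,0,0,0]]' >/dev/null; python3 -m crank '[[0,0,0.02,0,0,0],[0,0,0.03,0,0,0],[0,0,0,0,0,0]]' ; python3 d.py 520.5 164 40 3.235;  python3 - <<'E'
from h import *
t=bot.capture("top")["color"]; s=bot.capture("side")["color"]
W=np.hstack([crop(t,255,130,65,70,5.5),crop(s,235,115,115,100,3.8)[:385]]); cv2.imwrite("pics/sq.png",W)
E
```

```text
time: 14.8
tool_pos: [517.5, 164.3, 151.9]
tcp_rot: [-3.141, -0.005, -3.048]
contact_force: [-0.2, -0.8, -0.9]
grip_width: 91.7
finger_force: 0.0
t 14.80 pos [517.5 164.3 151.9] rot [-3.141 -0.005 -3.048] q [ 0.17  0.41  1.52  0.    1.21 -1.5 ] grip 91.7
shift mm [ -3.6  -0.5 111.9] turn [-0.    -0.005  0.   ]Traceback (most recent call last):
  File "<stdin>", line 3, in <module>
    return _nx.concatenate(arrs, 1, dtype=dtype, casting=casting)
           ~~~~~~~~~~~~~~~^^^^^^^^^^^^^^^^^^^^^^^^^^^^^^^^^^^^^^^
ValueError: all the input array dimensions except for the concatenation axis must match exactly, but along dimension 0, the array at index 0 has size 385 and the array at index 1 has size 380
```

```bash
python3 - <<'E'
from h import *
t=bot.capture("top")["color"]; s=bot.capture("side")["color"]
W=np.hstack([crop(t,200,130,120,100,3.2)[:320],crop(s,235,115,120,100,3.2)[:320]]); cv2.imwrite("pics/sq.png",W)
E
```

```text
(no output)
```

View pics/sq.png

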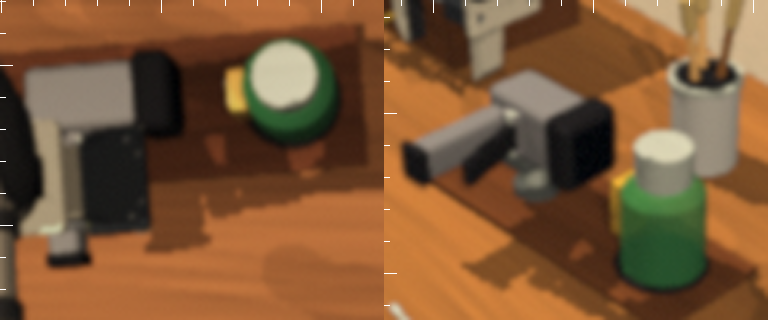

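The jar stands on the pad with its nose (top (273.1,157.6)) toward the scanner and its lid at top (287.8,152.9). The gripper is over the grip. I check the numbers for both.

```bash
python3 - <<'E'
from h import *
np.set_printoptions(precision=1,suppress=True)
t=bot.capture("top"); q=np.load("stand.npy")
L=onz(t,287.8,152.9,144); N=onz(t,273.4,157.6,90); print("lid",L,"nose",N,"nose yaw",np.degrees(np.arctan2(N[1]-L[1],N[0]-L[0])),"want",np.degrees(q[2])+180)
c,s=np.cos(q[2]),np.sin(q[2])
def st(P): d=P[:2]-q[:2]; return np.array([c*d[0]+s*d[1],-s*d[0]+c*d[1]])
print("grip L/R edge",st(onz(t,192+102/4.6-.5,189.5,112)),st(onz(t,192+151/4.6-.5,189.5,112)))
print("trigger end",st(onz(t,192+212/4.6-.5,140+280/4.6-.5,109)),"released end should be ~(25,-111)")
print("hinge",st(onz(t,192+157/4.6-.5,140+153/4.6-.5,112)))
print("head left edge",st(onz(t,192+74/4.6-.5,140+100/4.6-.5,132)), "head back y", st(onz(t,192+150/4.6-.5,140+48/4.6-.5,132)),st(onz(t,192+150/4.6-.5,140+138/4.6-.5,132)))
E
```

```text
lid [626.6 -11.5 144. ] nose [622.5  31.6  90. ] nose yaw 95.40983673658236 want 95.3212833554975
grip L/R edge [-38.1 -75.7] [ -9.8 -78.2]
trigger end [  22.7 -109.9] released end should be ~(25,-111)
hinge [ -3.1 -33.8]
head left edge [-43.8  -2.1] head back y [ 1.6 23.9] [ -2.1 -27.7]
```

```bash
python3 -m crank '[[-0.0025,-0.0005,0.015,0,0,0],[0,0,0.025,0,0,0],[0,0,0.025,0,0,0],[0,0,0,0,0,0]]' | grep -E "pos|contact"; python3 -m crank '[[0,0,0.015,0,0,0],[0,0,0.01,0,0,0],[0,0,0,0,0,0]]' | grep -E "pos|contact";python3 -m crank '[[0,0,0.011,0,0,0],[0,0,0.01,0,0,0],[0,0,0,0,0,0]]'; python3 d.py 520.7 163.4 40 3.235
```

```text
tool_pos: [520.4, 163.8, 86.7]
contact_force: [-0.4, -0.1, -0.1]
tool_pos: [521.4, 164.1, 63.1]
contact_force: [0.3, -0.1, 0.9]
time: 16.3
tool_pos: [521.2, 164.1, 41.8]
tcp_rot: [-3.142, -0.002, -3.048]
contact_force: [0.8, -0.2, 0.3]
grip_width: 91.4
finger_force: 0.0
t 16.30 pos [521.2 164.1  41.8] rot [-3.142e+00 -2.000e-03 -3.048e+00] q [ 0.16  0.54  1.65  0.    0.95 -1.5 ] grip 91.4
shift mm [ 0.6 -0.7  1.8] turn [-0.    -0.002 -0.   ]
```

Clear. Now I squeeze and watch the width and force.

```bash
python3 -m crank '[[0,0,0,0,0,0],[0,0,0,0,0,0],[0,0,0,0,0,0],[0,0,0,0,0,0],[0,0,0,0,0,0]]' 0; python3 -m crank '[[0,0,0,0,0,0],[0,0,0,0,0,0],[0,0,0,0,0,0],[0,0,0,0,0,0]]'
```

```text
time: 16.92
tool_pos: [520.5, 164.6, 42.5]
tcp_rot: [3.14, -0.003, -3.05]
contact_force: [-4.7, 13.5, -0.4]
grip_width: 46.5
finger_force: 16.2
time: 17.42
tool_pos: [520.4, 166.2, 42.5]
tcp_rot: [3.138, -0.002, -3.05]
contact_force: [-3.5, 7.6, -0.3]
grip_width: 43.5
finger_force: 30.0
```

Fully squeezed at 43.5 mm. I hold, release and rise.

```bash
python3 -m crank '[[0,0,0,0,0,0],[0,0,0,0,0,0],[0,0,0,0,0,0],[0,0,0,0,0,0],[0,0,0,0,0,0]]' | grep -E "contact|width"; python3 -m crank '[[0,0,0,0,0,0],[0,0,0,0,0,0],[0,0,0,0,0,0],[0,0,0,0,0,0],[0,0,0,0,0,0]]' 100; python3 -m crank '[[0,0,-0.015,0,0,0],[0,0,-0.035,0,0,0],[0,0,-0.035,0,0,0],[0,0,-0.04,0,0,0],[0,0,-0.04,0,0,0]]'; python3 -m crank '[[0.05,0,0,0,0,0],[0.05,0,0,0,0,0],[0,0,0,0,0,0],[0,0,0,0,0,0]]'; python3 - <<'E'
from h import *
t=bot.capture("top")["color"]; s=bot.capture("side")["color"]
W=np.hstack([crop(t,200,130,120,100,3.2)[:320],crop(s,235,115,120,100,3.2)[:320]]); cv2.imwrite("pics/end.png",W)
E
```

```text
contact_force: [-3.6, 7.8, -0.5]
grip_width: 43.4
time: 18.68
tool_pos: [521.6, 164.5, 42.9]
tcp_rot: [3.141, -0.0, -3.049]
contact_force: [-0.6, -0.2, 0.1]
grip_width: 88.5
finger_force: 0.0
time: 19.3
tool_pos: [521.5, 164.5, 210.3]
tcp_rot: [3.141, 0.001, -3.048]
contact_force: [0.0, 0.8, -0.1]
grip_width: 91.7
finger_force: 0.0
time: 19.8
tool_pos: [423.2, 155.2, 209.0]
tcp_rot: [3.141, 0.003, -3.048]
contact_force: [0.0, -0.1, 0.3]
grip_width: 91.6
finger_force: 0.0
```

View pics/end.png

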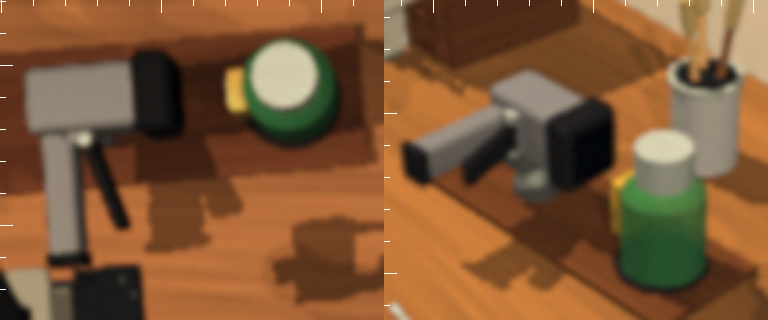

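The trigger has sprung back out (tip at top (239,200)). The jar is unchanged on the pad with its nose to the scanner, and the gripper is clear.

```bash
python3 -c "
from plant import bot
print(bot.close_job())"
```

```text
the job is handed in; nothing more can be done
None
```

The tagged green jar stands upright in the middle of the pad with its tag facing the scanner window; after I let go of it, I squeezed the trigger fully, held it and released it, it sprang back out, and I handed the job in at about 20 s.

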